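Lock the charging dock's clamp with its jam nut

ROBOT

A 6-joint arm with a two-finger parallel gripper is mounted at the origin on the work surface. World frame = base frame: x ahead of the robot, y to its left, z up, the work surface at z = 0. Lengths are in m, angles in rad, forces in N, time in s.
With the tool pointing down it reaches from about 0.275 to 0.85 m from the base axis. Payload 19 kg.
Tool frame: the origin (TCP) lies on the centre line of the jaws, within the pads' length; the fingertips stand 11 mm ahead of it and the grasp point (between the pads) lies 8 mm behind it; x points along the fingers, z is the direction in which the jaws open and shut, and the axes are right-handed (so a half turn about x gives the same grasp; the last joint's range is limited). The gripper opens to 85 mm and grips with 20 to 120 N. Pads are 22 mm wide; open, the fingers measure 114 mm over their backs; the gripper's body (76 mm by 85 mm) begins 54 mm behind the grasp point. The pads swing forward as they close: fully open they stand 13 mm farther back than shut.
Start: joints at [1.193, 0.15, 1.437, -0, 1.554, -0.134], TCP at [0.139, 0.558, 0.242] pointing down, gripper open.
Joint ranges: [-2.8, 2.8], [-0.68, 2.1], [0.12, 2.68], [-1.39, 4.53], [0.16, 2.79], [-2.81, 2.81]. Speed limits (rad/s): [1.89, 1.89, 2.22, 3.01, 3.01, 3.01].

INTERFACE

Orientations are given as a rotation vector (axis times angle).
In Python, from bench import robot gives the robot as it stands.
- The arm moves only by the shell command python3 -m jog 'ROWS' [FORCE]. ROWS is JSON, a list of rows, each an object of numbers: "grip": the opening, from -1 (shut) to 1 (fully open), so that 0 is half open; "tx", "ty", "tz": the shift along the tool's x, y, z in m; "rx", "ry", "rz": the turn, a rotation vector about the tool's x, y, z in rad. A call has 1 to 20 rows; each row shifts and turns the commanded pose from where the row before left it, along the tool's axes as they then stand; what a row does not reach is not made up. A row lasts 1/8 s, in which the tool goes at most 62.5 mm and 10.7 degrees, less where a joint would pass 70% of its speed; a pose out of reach is approached as far as the arm can. A call with a gripper value outside its range is refused whole. The fingers move at their own pace and stop on an object; FORCE is the grip in N (left out, the last holds). Time passes only in rows, so rows that do not move let the fingers close. It gives the time, the measured TCP pose, the force and the opening at its end, in the units of the state.
- robot.observe(): the state, without advancing time (a new reading comes with each control period).
- robot.grab_frame(name): name is "side" or "top" or "wrist"; returns a dict with "color" (480x640x3 uint8, red, green, blue), "range_z" (480x640 float32, m along the optical axis (not along the pixel's ray), 0 where there is no reading), "mtx" (3x3 intrinsics, pixels), "world_from_camera" (4x4, takes a point from camera to world coordinates). Camera axes: x right, y down, z forward; pixel columns grow to the right and rows downward; lengths in m; the calibration is good to about 2 mm. A picture is of the moment at which its call begins.
- robot.close_job(): hands the job in, once; it reports no verdict.
Trained networks look in a picture, given as the dict that the camera call returned (one of the last four; its "shot" number tells which), for a name from the list of things; names that differ only in an ending like _2 or _b are one class to them, and where a whole thing is asked for, a point or a joint stands for the part that bears it (a point fixed in the world has none). Each returns a list of dicts, best first, with "confidence" (0 to 1); they miss things now and then, are a little off and sometimes report something else, mostly with a low value. They report only what shows in the picture. A call takes as long as a camera call.
- robot.look_for(picture, thing): "position" ([x, y, z] in m, in world coordinates, good to about 4 mm: the middle of the surface that is visible of it).
- robot.spot_point(picture, thing): "position" ([x, y, z] in m, in world coordinates, good to about 4 mm: a listed point, or the origin of a listed thing).
The state is a dict: "t": time; "joint_pos": joint angles; "joint_vel": joint speeds; "joint_efforts": joint torques, N m; "tcp_pos": TCP position; "tool_rot": TCP orientation; "wrist_force": force on the tool from outside, world axes, zero at the start; "wrist_torque": the same for the moment, N m; "opening": opening from 0.0 (shut) to 1.0 (fully open).
Only numpy, scipy, OpenCV 4.12 (cv2) and the standard library are available. Lean on these libraries where they do the work, as an engineer would, in place of code of your own. Each camera call takes 0.05 s, during which the arm holds its last target. There are 200 camera calls.

TASK

The clipper's buzzing keeps shaking the charging dock loose from its board. Run the orange knurled upper nut down the stud onto the spring washer on the small black nut and tighten it firmly against it, so that the pair stays locked when you let go. The black nut is already set: do not let it be dragged round, and leave the clipper, combs and dish where they are.

Things in the scene. Friction and masses are not known exactly. Their poses are not given: they have to be found in the camera images.
- jam_nut: orange knurled round upper nut (steel, 0.2 kg), 44 mm across, 18 mm high; origin at its centre, on the stud's axis, z up. Clockwise from above lowers it 8 mm a turn. Starts 2.5 to 4.5 mm above the washer. Turns freely at 0.05 N m; on the washer it takes 0.25, plus 0.08 per 0.1 rad (held still, only the second part shows). Tighten to 0.45 to 0.6 N m. Cannot tip; grip at any yaw
- lower_nut: black lower nut with six points and a white mark, 26 mm across, 18 mm high; origin at its centre on the stud's axis. A steel spring washer, 23 mm across and 2 mm thick, lies on its top face, 9 mm above the origin. Its x axis is along the dock's x as set. Friction holds it until the torque on the jam nut passes 1 N m, then it is dragged round too; its setting is lost after 0.2 rad
- dock: grey plastic dock, fixed on a 12 mm plywood board; origin on the board at the stud's foot, z up. The 12 mm thick stud ends 79 mm above it. Its trough, 46 mm high, 190 mm long in x, lies 80 to 170 mm from the stud to the dock's +y; the clipper in it reaches 68 mm up. A 12 mm high foot joins trough and stud; else it is clear within 75 mm of the stud
- clipper: the black hair clipper lying in the dock's trough, about 165 x 44 x 38 mm, loose; origin at its underside. Leave alone
- comb_long: black guard comb, about 56 x 46 x 24 mm, loose on the board; origin at its underside. Leave alone
- comb_short: white guard comb, about 56 x 46 x 14 mm, loose on the board; origin at its underside. Leave alone
- dish: small green glass dish, 68 mm in diameter and 26 mm high, loose on the board; origin at its underside. Leave alone

How it is judged:
At the end, for the whole second after the job is handed in: The orange nut is at rest, screwed down onto the black nut so that the spring washer between them stays squeezed by at least 0.25 mm (tightened with about 0.41 N m or more; the nuts' centres are then less than 19.75 mm apart); the black nut stands within 0.2 rad of its setting (z of jam_nut in the frame of lower_nut below 0.01975 m and angle between the x axis of lower_nut and the x axis of dock, either way round below 0.2 rad and angular speed of jam_nut below 0.05 rad/s); the robot touches nothing.
It fails at once if the black nut is dragged round by more than 0.2 rad (tightened too hard) (angle between the x axis of lower_nut and the x axis of dock, either way round above 0.2 rad).
It fails at once if clipper, a comb or the dish is moved by more than 15 mm (distance of any of clipper, comb_long, comb_short, dish from where it was at the start of the episode above 0.015 m).
It also fails if it takes over 51 s, if anything falls off the work surface, if the arm or the gripper's body presses on something with over 40 N, if the wrist force passes 120 N, or if a joint passes its speed limit or range.

## Working session

There is one attempt and no reset: what is moved stays moved. The work goes in short steps, Python scripts to look and compute and a shell command to move; the robot and the scene stay as the last step left them, time stands still between calls to the robot, and variables do not carry over. Pictures are saved under pics/ and viewed, about 8 in all and at most 12, crops included, and the job is handed in when it is done.

```bash
mkdir -p pics; python3 - <<'E'
from bench import robot
import cv2,numpy as np
s=robot.observe();print({k:np.round(v,3).tolist() for k,v in s.items()})
ims=[]
for c in("top","side"):
    p=robot.grab_frame(c);ims.append(p["color"])
    for t in("jam_nut","lower_nut","dock","clipper","comb_long","comb_short","dish"):
        for f in(robot.look_for,robot.spot_point):
            r=f(p,t); print(c,t,f.__name__,[(np.round(a["position"],3).tolist(),round(a["confidence"],2)) for a in r[:2]])
cv2.imwrite("pics/a.png",cv2.cvtColor(ims[0],cv2.COLOR_RGB2BGR))
cv2.imwrite("pics/b.png",cv2.cvtColor(ims[1],cv2.COLOR_RGB2BGR))
print(robot.observe()["t"])
E
```

```text
{'t': 0.0, 'joint_pos': [1.193, 0.151, 1.438, 0.0, 1.554, -0.134], 'joint_vel': [-0.001, -0.0, -0.001, 0.001, 0.0, 0.001], 'joint_efforts': [-0.0, -71.305, -57.084, -0.0, 0.009, -0.0], 'tcp_pos': [0.139, 0.558, 0.242], 'tool_rot': [-1.028, 1.316, 1.027], 'wrist_force': [0.449, -0.256, 0.355], 'wrist_torque': [0.024, -0.017, -0.029], 'opening': 1.002}
top jam_nut call [([0.585, -0.072, 0.079], 0.61)]
top jam_nut call [([0.589, -0.07, 0.069], 0.88)]
top lower_nut call [([0.591, -0.074, 0.078], 0.97)]
top lower_nut call [([0.587, -0.077, 0.046], 0.87)]
top dock call [([0.583, 0.014, 0.041], 0.64)]
top dock call [([0.587, -0.072, 0.009], 0.95)]
top clipper call [([0.583, 0.055, 0.078], 0.6)]
top clipper call [([0.582, 0.055, 0.044], 0.7)]
top comb_long call [([0.521, -0.209, 0.02], 0.91)]
top comb_long call [([0.521, -0.209, 0.015], 0.78)]
top comb_short call [([0.591, -0.243, 0.02], 0.68)]
top comb_short call [([0.594, -0.243, 0.013], 0.67)]
top dish call [([0.681, -0.221, 0.024], 0.96)]
top dish call [([0.676, -0.213, 0.011], 0.95)]
side jam_nut call [([0.586, -0.078, 0.083], 0.69)]
side jam_nut call [([0.587, -0.073, 0.074], 0.9)]
side lower_nut call [([0.585, -0.081, 0.079], 0.75), ([0.683, -0.213, 0.026], 0.24)]
side lower_nut call [([0.586, -0.072, 0.046], 0.9)]
side dock call [([0.578, 0.002, 0.048], 0.69), ([0.522, -0.211, 0.017], 0.66)]
side dock call [([0.589, -0.074, 0.019], 0.81)]
side clipper call [([0.574, 0.036, 0.07], 0.76)]
side clipper call [([0.58, 0.053, 0.04], 0.76)]
side comb_long call [([0.518, -0.213, 0.02], 0.78)]
side comb_long call [([0.522, -0.207, 0.015], 0.75)]
side comb_short call [([0.589, -0.245, 0.019], 0.6)]
side comb_short call [([0.591, -0.244, 0.013], 0.74), ([0.589, -0.072, 0.048], 0.3)]
side dish call [([0.683, -0.212, 0.026], 0.7)]
side dish call [([0.679, -0.215, 0.014], 0.7)]
1.5
```

View pics/a.png

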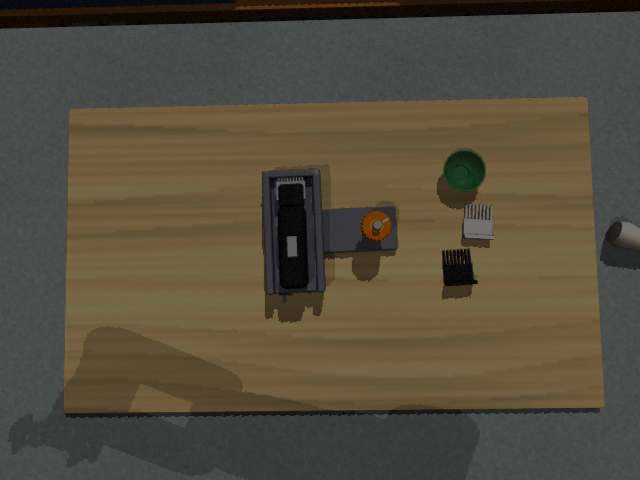

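View pics/b.png

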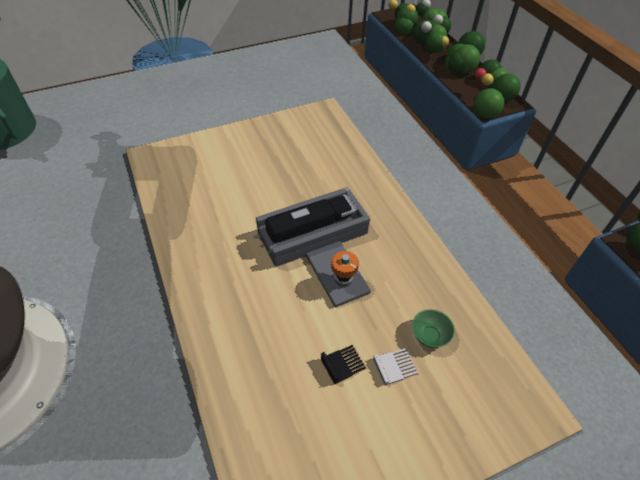

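```bash
cat >h.py <<'E'
from bench import robot
import numpy as np
from scipy.spatial.transform import Rotation as R
np.set_printoptions(precision=4,suppress=True)
def st(goal=None):
    s=robot.observe();M=R.from_rotvec(s["tool_rot"]).as_matrix()
    print("t",s["t"],"q",np.array(s["joint_pos"]),"tcp",np.array(s["tcp_pos"]),"F",np.array(s["wrist_force"]),"T",np.array(s["wrist_torque"]),"op",s["opening"])
    print(M)
    if goal is not None: print("tool delta",M.T@(np.array(goal)-s["tcp_pos"]))
    return s,M
E
python3 -c "from h import *;st([.5875,-.073,.18])"
```

```text
t 1.5 q [ 1.193   0.1505  1.4374 -0.      1.5538 -0.134 ] tcp [0.1388 0.558  0.2423] F [-0.8922  0.2866 -0.1772] T [-0.0063 -0.0287 -0.0227] op 0.9983932619386492
[[ 0.     -0.9704  0.2414]
 [-0.0001  0.2414  0.9704]
 [-1.     -0.     -0.0001]]
tool delta [ 0.0623 -0.5877 -0.504 ]
```

```bash
python3 -m jog '[{"tx":0.0044,"ty":-0.042,"tz":-0.036},{"tx":0.0044,"ty":-0.042,"tz":-0.036},{"tx":0.0044,"ty":-0.042,"tz":-0.036},{"tx":0.0044,"ty":-0.042,"tz":-0.036},{"tx":0.0044,"ty":-0.042,"tz":-0.036},{"tx":0.0044,"ty":-0.042,"tz":-0.036},{"tx":0.0044,"ty":-0.042,"tz":-0.036},{"tx":0.0044,"ty":-0.042,"tz":-0.036},{"tx":0.0044,"ty":-0.042,"tz":-0.036},{"tx":0.0044,"ty":-0.042,"tz":-0.036},{"tx":0.0044,"ty":-0.042,"tz":-0.036},{"tx":0.0044,"ty":-0.042,"tz":-0.036},{"tx":0.0044,"ty":-0.042,"tz":-0.036},{"tx":0.0044,"ty":-0.042,"tz":-0.036},{"rx":-0.18},{"rx":-0.18},{"rx":-0.18},{"rx":-0.18},{"rx":-0.18},{"rx":-0.18}]' 80
python3 - <<'E'
from h import *
import cv2
st([.5875,-.073,.18])
p=robot.grab_frame("wrist");cv2.imwrite("pics/c.png",cv2.cvtColor(p["color"],cv2.COLOR_RGB2BGR))
for q in [p]+[robot.grab_frame(c) for c in("top","side")]:
    T=q["world_from_camera"];K=q["mtx"];z=q["range_z"]
    v,u=np.indices(z.shape);P=np.stack([(u-K[0,2])/K[0,0]*z,(v-K[1,2])/K[1,1]*z,z],-1)@T[:3,:3].T+T[:3,3]
    hsv=cv2.cvtColor(q["color"],cv2.COLOR_RGB2HSV)
    m=(hsv[...,0]>5)&(hsv[...,0]<18)&(hsv[...,1]>200)&(z>0)&(np.linalg.norm(P[...,:2]-[.5875,-.073],axis=-1)<.04)&(P[...,2]>.05)
    A=P[m]; print(m.sum())
    if len(A): 
        top=A[A[:,2]>np.percentile(A[:,2],90)-.004]
        print("z pct",np.percentile(A[:,2],[2,10,50,90,98]),"top circ",cv2.minEnclosingCircle(top[:,:2].astype(np.float32)),"bbox",np.percentile(top,1,0),np.percentile(top,99,0))
    print([np.round(r["position"],4) for r in robot.spot_point(q,"jam_nut")[:1]],[np.round(r["position"],4) for r in robot.spot_point(q,"lower_nut")[:1]])
E
```

```text
t 1.5 q [ 1.193   0.1505  1.4374 -0.      1.5538 -0.134 ] tcp [0.1388 0.558  0.2423] F [-0.8922  0.2866 -0.1772] T [-0.0063 -0.0287 -0.0227] op 0.9983932619386492
[[ 0.     -0.9704  0.2414]
 [-0.0001  0.2414  0.9704]
 [-1.     -0.     -0.0001]]
tool delta [ 0.0623 -0.5877 -0.504 ]
0
[] []
528
z pct [0.0695 0.0769 0.0787 0.0802 0.0811] top circ ((0.5872659087181091, -0.07342842221260071), 0.022304367274045944) bbox [ 0.5668 -0.0941  0.0765] [ 0.6071 -0.0531  0.0814]
[array([ 0.5875, -0.0705,  0.0707])] [array([ 0.5882, -0.0781,  0.0461])]
1
z pct [0.075 0.075 0.075 0.075 0.075] top circ ((0.5934677124023438, -0.09439162909984589), 9.999999747378752e-05) bbox [ 0.5935 -0.0944  0.075 ] [ 0.5935 -0.0944  0.075 ]
[array([ 0.5849, -0.0716,  0.077 ])] [array([ 0.5883, -0.072 ,  0.0447])]schema error: expected keys grip, tx, ty, tz, rx, ry, rz
```

View pics/c.png

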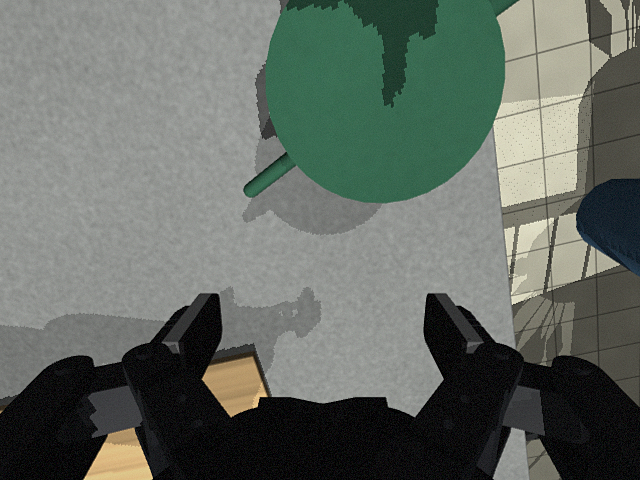

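The move was refused because every row needs all seven keys, so the arm hasn't moved. The wrist picture shows the start pose: fingers at (200,330) and (450,330), with only the counter and a green lid below.

```bash
python3 -m jog '[{"grip":1,"tx":0.0044,"ty":-0.042,"tz":-0.036,"rx":0,"ry":0,"rz":0},{"grip":1,"tx":0.0044,"ty":-0.042,"tz":-0.036,"rx":0,"ry":0,"rz":0},{"grip":1,"tx":0.0044,"ty":-0.042,"tz":-0.036,"rx":0,"ry":0,"rz":0},{"grip":1,"tx":0.0044,"ty":-0.042,"tz":-0.036,"rx":0,"ry":0,"rz":0},{"grip":1,"tx":0.0044,"ty":-0.042,"tz":-0.036,"rx":0,"ry":0,"rz":0},{"grip":1,"tx":0.0044,"ty":-0.042,"tz":-0.036,"rx":0,"ry":0,"rz":0},{"grip":1,"tx":0.0044,"ty":-0.042,"tz":-0.036,"rx":0,"ry":0,"rz":0},{"grip":1,"tx":0.0044,"ty":-0.042,"tz":-0.036,"rx":0,"ry":0,"rz":0},{"grip":1,"tx":0.0044,"ty":-0.042,"tz":-0.036,"rx":0,"ry":0,"rz":0},{"grip":1,"tx":0.0044,"ty":-0.042,"tz":-0.036,"rx":0,"ry":0,"rz":0},{"grip":1,"tx":0.0044,"ty":-0.042,"tz":-0.036,"rx":0,"ry":0,"rz":0},{"grip":1,"tx":0.0044,"ty":-0.042,"tz":-0.036,"rx":0,"ry":0,"rz":0},{"grip":1,"tx":0.0044,"ty":-0.042,"tz":-0.036,"rx":0,"ry":0,"rz":0},{"grip":1,"tx":0.0044,"ty":-0.042,"tz":-0.036,"rx":0,"ry":0,"rz":0},{"grip":1,"tx":0,"ty":0,"tz":0,"rx":-0.18,"ry":0,"rz":0},{"grip":1,"tx":0,"ty":0,"tz":0,"rx":-0.18,"ry":0,"rz":0},{"grip":1,"tx":0,"ty":0,"tz":0,"rx":-0.18,"ry":0,"rz":0},{"grip":1,"tx":0,"ty":0,"tz":0,"rx":-0.18,"ry":0,"rz":0},{"grip":1,"tx":0,"ty":0,"tz":0,"rx":-0.18,"ry":0,"rz":0},{"grip":1,"tx":0,"ty":0,"tz":0,"rx":-0.18,"ry":0,"rz":0}]' 80
cat >see.py <<'E'
from h import *
import cv2,sys
st([.5875,-.073,.18])
p=robot.grab_frame("wrist");cv2.imwrite(sys.argv[1],cv2.cvtColor(p["color"],cv2.COLOR_RGB2BGR))
for q in [p]:
    T=q["world_from_camera"];K=q["mtx"];z=q["range_z"]
    v,u=np.indices(z.shape);P=np.stack([(u-K[0,2])/K[0,0]*z,(v-K[1,2])/K[1,1]*z,z],-1)@T[:3,:3].T+T[:3,3]
    hsv=cv2.cvtColor(q["color"],cv2.COLOR_RGB2HSV)
    m=(hsv[...,0]>5)&(hsv[...,0]<18)&(hsv[...,1]>200)&(z>0)&(np.linalg.norm(P[...,:2]-[.5875,-.073],axis=-1)<.04)&(P[...,2]>.05)
    A=P[m]; print(m.sum())
    if len(A):
        top=A[A[:,2]>np.percentile(A[:,2],90)-.004]
        print("z pct",np.percentile(A[:,2],[2,10,50,90,98]),"top circ",cv2.minEnclosingCircle(top[:,:2].astype(np.float32)),"bbox",np.percentile(top,1,0),np.percentile(top,99,0))
    S=P[(np.linalg.norm(P[...,:2]-[.5875,-.073],axis=-1)<.03)&(P[...,2]>.085)&(P[...,2]<.1)]
    print("stud",len(S),np.median(S,0) if len(S) else 0)
    print([np.round(r["position"],4) for r in robot.spot_point(q,"jam_nut")[:1]],[np.round(r["position"],4) for r in robot.spot_point(q,"lower_nut")[:1]])
E
python3 see.py pics/d.png
```

```text
t: 4.45
tcp_pos: [0.5878, -0.0731, 0.1807]
tool_rot: [-1.797, 0.685, 1.797]
wrist_force: [-0.1, -0.0, 0.1]
opening: 1.0
t 4.45 q [-0.2537  0.2137  1.488  -0.0001  1.4399 -2.6666] tcp [ 0.5878 -0.0731  0.1807] F [-0.0659 -0.0206  0.0977] T [ 0.0022 -0.0012  0.0193] op 1.0004786384946385
[[-0.0001 -0.6659 -0.7461]
 [-0.0001 -0.7461  0.6659]
 [-1.      0.0001 -0.    ]]
tool delta [0.0007 0.0001 0.0003]
2414
z pct [0.0677 0.0779 0.0794 0.0806 0.2633] top circ ((0.5848298072814941, -0.07600535452365875), 0.038821205496788025) bbox [ 0.5596 -0.1009  0.0772] [ 0.6085 -0.0522  0.2665]
stud 302 [ 0.5877 -0.073   0.0907]
[array([ 0.5851, -0.0708,  0.0733])] [array([ 0.5876, -0.075 ,  0.0489])]
```

View pics/d.png

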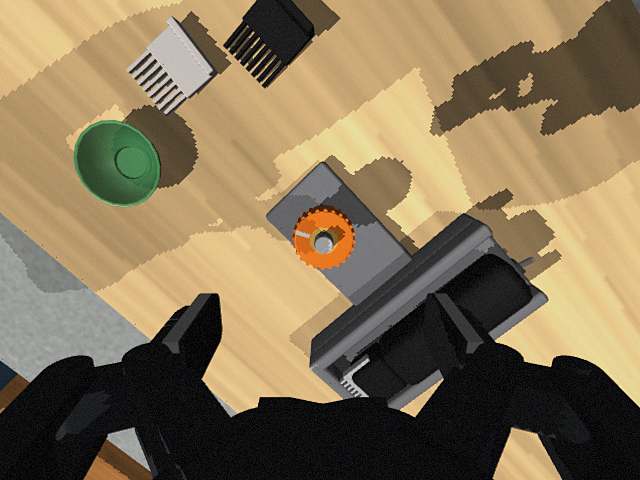

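The wrist view shows the nut at pixel (324,238) and the stud tip at (323,243), centred between the jaws. Its depth puts the stud at (0.5877, -0.0730), which is within 1 mm of the TCP. I'll descend and grip.

```bash
python3 -m jog '[{"grip":1,"tx":0.03,"ty":0,"tz":0,"rx":0,"ry":0,"rz":0},{"grip":1,"tx":0.03,"ty":0,"tz":0,"rx":0,"ry":0,"rz":0},{"grip":1,"tx":0.03,"ty":0,"tz":0,"rx":0,"ry":0,"rz":0},{"grip":1,"tx":0.02,"ty":0,"tz":0,"rx":0,"ry":0,"rz":0},{"grip":1,"tx":0.01,"ty":0,"tz":0,"rx":0,"ry":0,"rz":0},{"grip":-1,"tx":0,"ty":0,"tz":0,"rx":0,"ry":0,"rz":0},{"grip":-1,"tx":0,"ty":0,"tz":0,"rx":0,"ry":0,"rz":0},{"grip":-1,"tx":0,"ty":0,"tz":0,"rx":0,"ry":0,"rz":0},{"grip":-1,"tx":0,"ty":0,"tz":0,"rx":0,"ry":0,"rz":0},{"grip":-1,"tx":0,"ty":0,"tz":0,"rx":0,"ry":0,"rz":0},{"grip":-1,"tx":0,"ty":0,"tz":0,"rx":0,"ry":0,"rz":0},{"grip":-1,"tx":0,"ty":0,"tz":0,"rx":0,"ry":0,"rz":0}]' 80
python3 -c "from h import *;st([.5877,-.073,.06])"
```

```text
t: 6.1
tcp_pos: [0.5876, -0.0726, 0.0621]
tool_rot: [-1.793, 0.69, 1.793]
wrist_force: [-8.9, 5.6, 12.6]
opening: 0.496
t 6.1 q [-0.2533  0.3076  1.6237  0.0006  1.2102 -2.6601] tcp [ 0.5876 -0.0726  0.0621] F [-8.8901  5.5965 12.6184] T [ 1.0035  1.5845 -0.009 ] op 0.49571494679889344
[[ 0.0003 -0.6706 -0.7419]
 [ 0.0005 -0.7419  0.6706]
 [-1.     -0.0005  0.0001]]
tool delta [ 0.0021  0.0003 -0.0003]
```

```bash
python3 -m jog '[{"grip":-1,"tx":0.00023,"ty":0,"tz":0,"rx":0.18,"ry":0,"rz":0},{"grip":-1,"tx":0.00023,"ty":0,"tz":0,"rx":0.18,"ry":0,"rz":0},{"grip":-1,"tx":0.00023,"ty":0,"tz":0,"rx":0.18,"ry":0,"rz":0},{"grip":-1,"tx":0.00023,"ty":0,"tz":0,"rx":0.18,"ry":0,"rz":0},{"grip":-1,"tx":0.00023,"ty":0,"tz":0,"rx":0.18,"ry":0,"rz":0},{"grip":-1,"tx":0.00023,"ty":0,"tz":0,"rx":0.18,"ry":0,"rz":0},{"grip":-1,"tx":0.00023,"ty":0,"tz":0,"rx":0.18,"ry":0,"rz":0},{"grip":-1,"tx":0.00023,"ty":0,"tz":0,"rx":0.18,"ry":0,"rz":0}]' 80
python3 -c "from h import *;st([.5877,-.073,.06])"
```

```text
t: 7.1
tcp_pos: [0.5877, -0.0726, 0.0603]
tool_rot: [-0.749, 1.437, 0.749]
wrist_force: [-9.3, 6.2, 13.0]
opening: 0.494
t 7.1 q [-0.2532  0.3094  1.6253  0.0007  1.2066 -1.2142] tcp [ 0.5877 -0.0726  0.0603] F [-9.3456  6.1656 13.0318] T [1.0837 1.2803 0.0133] op 0.4935920539205653
[[ 0.0003 -0.8196  0.5729]
 [ 0.0005  0.5729  0.8196]
 [-1.      0.      0.0006]]
tool delta [ 0.0003 -0.0003 -0.0003]
```

```bash
python3 -m jog '[{"grip":-1,"tx":0,"ty":0,"tz":0,"rx":0,"ry":0,"rz":0}]' 80
python3 see.py pics/e.png
```

```text
t: 7.22
tcp_pos: [0.5877, -0.0725, 0.0603]
tool_rot: [-0.751, 1.436, 0.752]
wrist_force: [-9.7, 6.3, 13.7]
opening: 0.491
t 7.225 q [-0.2532  0.3094  1.6253  0.0007  1.2066 -1.217 ] tcp [ 0.5877 -0.0725  0.0603] F [-9.6578  6.2513 13.6572] T [ 1.0766  1.3503 -0.0441] op 0.49089544174601485
[[ 0.0003 -0.8212  0.5706]
 [ 0.0005  0.5706  0.8212]
 [-1.      0.      0.0006]]
tool delta [-0.1197 -0.0001 -0.0004]
6373
z pct [0.063  0.0697 0.0773 0.0782 0.079 ] top circ ((0.5821757912635803, -0.06456346809864044), 0.033619336783885956) bbox [ 0.5663 -0.0926  0.0748] [ 0.6079 -0.0507  0.1364]
stud 2969 [ 0.5864 -0.0718  0.0898]
[array([ 0.5869, -0.0683,  0.0712])] [array([ 0.5851, -0.0755,  0.047 ])]
```

View pics/e.png

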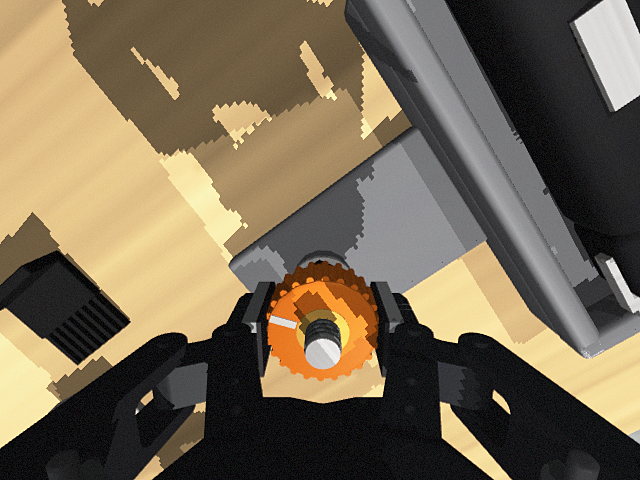

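```bash
cat >m.py <<'E'
from h import *
s=robot.observe();T=[];F=[]
a=R.from_rotvec(s["tool_rot"]).as_matrix()
print("t",s["t"],"moving Tz",round(s["wrist_torque"][2],3),"F",np.array(s["wrist_force"]))
for i in range(4):
    robot.grab_frame("wrist");s=robot.observe();T.append(s["wrist_torque"][2])
a=R.from_rotvec(s["tool_rot"]).as_matrix()
print("still Tz",np.array(T),np.mean(T),"q6",s["joint_pos"][5],"yaw",-np.arctan2(a[1,2],a[0,2]),"z",s["tcp_pos"][2])
E
python3 m.py
python3 -m jog '[{"grip":-1,"tx":0.0002,"ty":0,"tz":0,"rx":0.16,"ry":0,"rz":0},{"grip":-1,"tx":0.0002,"ty":0,"tz":0,"rx":0.16,"ry":0,"rz":0},{"grip":-1,"tx":0.0002,"ty":0,"tz":0,"rx":0.16,"ry":0,"rz":0}]' 80; python3 m.py
python3 -m jog '[{"grip":-1,"tx":0.00013,"ty":0,"tz":0,"rx":0.1,"ry":0,"rz":0},{"grip":-1,"tx":0.00013,"ty":0,"tz":0,"rx":0.1,"ry":0,"rz":0}]' 80; python3 m.py
```

```text
t 7.375 moving Tz -0.049 F [-8.981   6.6321 12.0835]
still Tz [-0.0671 -0.084  -0.0238 -0.0826] -0.06439375836325711 q6 -1.2200415365862118 yaw -0.9665769456654768 z 0.06033600786237307
t: 7.95
tcp_pos: [0.5877, -0.0725, 0.0597]
tool_rot: [-0.377, 1.537, 0.378]
wrist_force: [-8.1, 7.0, 12.0]
opening: 0.49
t 7.95 moving Tz 0.007 F [-8.1333  6.9753 11.9554]
still Tz [-0.1266 -0.0652 -0.1008 -0.0464] -0.08474471788275534 q6 -0.7397425656541722 yaw -0.4863148009578019 z 0.059727624580939866
t: 8.4
tcp_pos: [0.5877, -0.0725, 0.0595]
tool_rot: [-0.222, 1.559, 0.223]
wrist_force: [-8.3, 6.5, 12.6]
opening: 0.493
t 8.4 moving Tz 0.41 F [-8.3427  6.4794 12.6093]
still Tz [-0.0078 -0.0401 -0.0909 -0.0345] -0.04331626719159297 q6 -0.5398643904394281 yaw -0.2864342277953975 z 0.05948891255596172
```

```bash

python3 -m jog '[{"grip":-1,"tx":0.00007,"ty":0,"tz":0,"rx":0.05,"ry":0,"rz":0},{"grip":-1,"tx":0.00007,"ty":0,"tz":0,"rx":0.05,"ry":0,"rz":0}]' 80; python3 m.py
```

```text
t: 8.85
tcp_pos: [0.5877, -0.0725, 0.0593]
tool_rot: [-0.145, 1.565, 0.146]
wrist_force: [-8.3, 6.0, 12.3]
opening: 0.49
t 8.85 moving Tz 0.413 F [-8.2997  6.0379 12.3118]
still Tz [ 0.116  -0.0834 -0.077  -0.1116] -0.03900607951648771 q6 -0.4400314648546212 yaw -0.18665759284940958 z 0.05932244710362359
```

```bash
python3 see.py pics/f.png; python3 -c "
import cv2,numpy as np
a=[cv2.imread(f'pics/{c}.png')[230:420,200:450] for c in 'ef'];cv2.imwrite('pics/ef.png',cv2.resize(np.hstack(a),None,fx=1.5,fy=1.5))"
```

```text
t 9.05 q [-0.2531  0.3105  1.6262  0.0007  1.2046 -0.44  ] tcp [ 0.5877 -0.0725  0.0593] F [-8.4291  5.8102 11.7646] T [ 1.0365  1.2949 -0.1116] op 0.48529780595220623
[[ 0.0004 -0.1856  0.9826]
 [ 0.0005  0.9826  0.1856]
 [-1.      0.0005  0.0005]]
tool delta [-0.1207 -0.0004 -0.0002]
7547
z pct [0.0624 0.0703 0.0763 0.0772 0.1268] top circ ((0.5836637020111084, -0.06947293132543564), 0.03628839924931526) bbox [ 0.567  -0.092   0.0738] [ 0.6087 -0.0508  0.1397]
stud 2914 [ 0.5873 -0.0683  0.0899]
[array([ 0.5832, -0.0728,  0.0707])] [array([ 0.5854, -0.0758,  0.0451])]
```

View pics/ef.png

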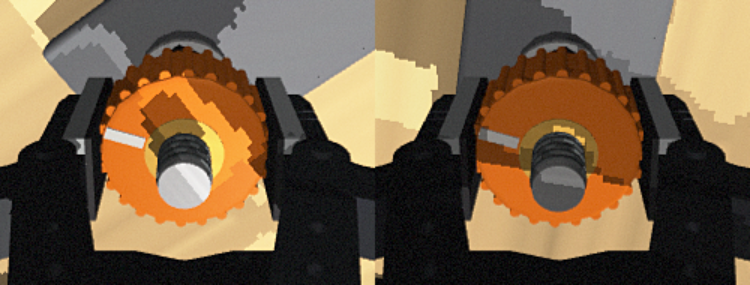

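The mark sits at the same angle to the jaws in both crops: (125,138) before and (497,138) after, less the 375 px panel offset. So the nut turned with the gripper and didn't slip. I'll continue in small monitored steps.

```bash

python3 -m jog '[{"grip":-1,"tx":0.00006,"ty":0,"tz":0,"rx":0.05,"ry":0,"rz":0},{"grip":-1,"tx":0.00006,"ty":0,"tz":0,"rx":0.05,"ry":0,"rz":0}]' 80 | tail -1; python3 m.py
```

```text
opening: 0.489
t 9.45 moving Tz 0.486 F [-8.8792  7.4452 12.6514]
still Tz [ 0.2616 -0.0592 -0.0713 -0.0557] 0.018886877841326193 q6 -0.3399772860786035 yaw -0.08658352172323505 z 0.059201323121545114
```

```bash

python3 -m jog '[{"grip":-1,"tx":0.00004,"ty":0,"tz":0,"rx":0.03,"ry":0,"rz":0},{"grip":-1,"tx":0.00004,"ty":0,"tz":0,"rx":0.03,"ry":0,"rz":0}]' 80 | tail -1; python3 m.py; python3 see.py pics/g.png
```

```text
opening: 0.492
t 9.9 moving Tz 0.519 F [-8.6273  6.2491 12.8138]
still Tz [0.3349 0.1311 0.1456 0.1311] 0.18567429665804702 q6 -0.2801474366091689 yaw -0.02678964642633254 z 0.059140904721991225
t 10.1 q [-0.2531  0.3107  1.6264  0.0006  1.2042 -0.2801] tcp [ 0.5877 -0.0725  0.0591] F [-9.257   6.505  13.2531] T [1.0103 1.3038 0.1311] op 0.4945933569760844
[[ 0.0004 -0.0268  0.9996]
 [ 0.0005  0.9996  0.0268]
 [-1.      0.0004  0.0005]]
tool delta [-0.1209 -0.0004 -0.0002]
7486
z pct [0.0623 0.0701 0.0761 0.0771 0.1331] top circ ((0.586937427520752, -0.06947429478168488), 0.03936346620321274) bbox [ 0.5677 -0.092   0.0736] [ 0.6091 -0.0509  0.1414]
stud 2888 [ 0.5877 -0.0679  0.0899]
[array([ 0.5875, -0.0707,  0.0707])] [array([ 0.5864, -0.0754,  0.045 ])]
```

Moving torque is about 0.52–0.57 N·m, inside the target window. The held torque has also risen, so I'll release and check that the nut stays put.

```bash

python3 -m jog '[{"grip":1,"tx":0,"ty":0,"tz":0,"rx":0,"ry":0,"rz":0},{"grip":1,"tx":0,"ty":0,"tz":0,"rx":0,"ry":0,"rz":0},{"grip":1,"tx":0,"ty":0,"tz":0,"rx":0,"ry":0,"rz":0},{"grip":1,"tx":0,"ty":0,"tz":0,"rx":0,"ry":0,"rz":0},{"grip":1,"tx":0,"ty":0,"tz":0,"rx":0,"ry":0,"rz":0},{"grip":1,"tx":0,"ty":0,"tz":0,"rx":0,"ry":0,"rz":0}]' 80; python3 m.py; python3 see.py pics/h.png; python3 -c "
import cv2,numpy as np
a=[cv2.imread(f'pics/{c}.png')[230:420,200:450] for c in 'gh'];cv2.imwrite('pics/gh.png',cv2.resize(np.hstack(a),None,fx=1.5,fy=1.5))"
```

```text
t: 11.0
tcp_pos: [0.5878, -0.0731, 0.0576]
tool_rot: [-0.021, 1.571, 0.021]
wrist_force: [0.3, 0.4, -0.0]
opening: 0.999
t 11.0 moving Tz -0.009 F [ 0.2956  0.4077 -0.0376]
still Tz [-0.0444 -0.0375 -0.0323 -0.098 ] -0.053031170812974454 q6 -0.28063637830129273 yaw -0.02694094770235603 z 0.05766119280968309
t 11.2 q [-0.2537  0.3127  1.6271 -0.0001  1.2019 -0.2806] tcp [ 0.5878 -0.0731  0.0577] F [0.0207 0.0016 0.4004] T [ 0.0184  0.0208 -0.098 ] op 0.9978230413039102
[[-0.     -0.0269  0.9996]
 [-0.      0.9996  0.0269]
 [-1.     -0.     -0.    ]]
tool delta [-0.1223  0.0001 -0.0003]
7781
z pct [0.0623 0.0701 0.0761 0.077  0.1331] top circ ((0.5853863954544067, -0.06346722692251205), 0.03823576122522354) bbox [ 0.5668 -0.0921  0.0737] [ 0.6093 -0.0508  0.1414]
stud 1286 [ 0.5882 -0.0705  0.0904]
[] [array([ 0.5847, -0.0776,  0.0469])]
```

View pics/gh.png

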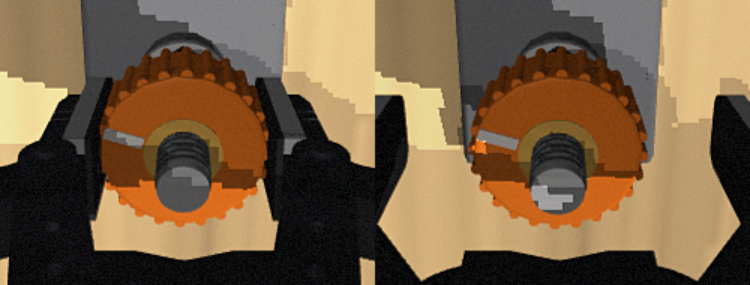

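The mark hasn't moved between the crops: (125,138) gripped, (123,139) released. The pair holds, so I'll retreat and take a last check.

```bash

python3 -m jog '[{"grip":1,"tx":-0.02,"ty":0,"tz":0,"rx":0,"ry":0,"rz":0},{"grip":1,"tx":-0.03,"ty":0,"tz":0,"rx":0,"ry":0,"rz":0},{"grip":1,"tx":-0.04,"ty":0,"tz":0,"rx":0,"ry":0,"rz":0},{"grip":1,"tx":-0.04,"ty":0,"tz":0,"rx":0,"ry":0,"rz":0},{"grip":1,"tx":0,"ty":0,"tz":0,"rx":0,"ry":0,"rz":0}]' 80; python3 see.py pics/i.png
python3 - <<'E'
from h import *
p=robot.grab_frame("side")
for t in("clipper","comb_long","comb_short","dish","lower_nut","jam_nut"): print(t,[np.round(r["position"],3) for r in robot.spot_point(p,t)[:1]])
E
```

```text
t: 11.98
tcp_pos: [0.5889, -0.0733, 0.191]
tool_rot: [-0.022, 1.566, 0.02]
wrist_force: [-0.4, 0.9, 0.1]
opening: 0.999
t 11.975 q [-0.2536  0.2071  1.4749 -0.0001  1.4543 -0.2807] tcp [ 0.5889 -0.0733  0.191 ] F [-0.3539  0.8675  0.0728] T [ 0.0012 -0.0375 -0.0431] op 0.9989287524889009
[[ 0.0051 -0.0271  0.9996]
 [-0.0014  0.9996  0.0271]
 [-1.     -0.0016  0.005 ]]
tool delta [ 0.011   0.0004 -0.0014]
2389
z pct [0.0659 0.0749 0.0763 0.2654 0.278 ] top circ ((0.5885394811630249, -0.057219237089157104), 0.034010689705610275) bbox [ 0.5578 -0.0638  0.2615] [ 0.6213 -0.0526  0.2804]
stud 279 [ 0.5885 -0.0714  0.0905]
[array([ 0.587 , -0.0745,  0.0728])] [array([ 0.5856, -0.0746,  0.0473])]
clipper [array([0.579, 0.053, 0.04 ])]
comb_long [array([ 0.519, -0.21 ,  0.016])]
comb_short [array([ 0.592, -0.24 ,  0.012])]
dish [array([ 0.679, -0.218,  0.015])]
lower_nut [array([ 0.59 , -0.073,  0.047])]
jam_nut [array([ 0.589, -0.072,  0.07 ])]
```

View pics/i.png

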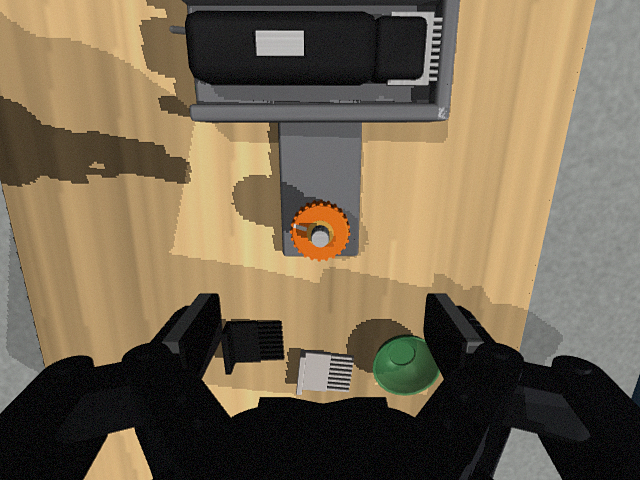

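The gripper is clear, and the nut sits at (320,232) with its mark still to the left. The clipper, combs and dish are undisturbed.

```bash
python3 -c "from bench import robot;print(robot.close_job())"
```

```text
the job is handed in; nothing more can be done
None
```

The orange nut is down on the spring washer and tightened to about 0.44–0.57 N·m. I released it, backed the arm off and handed the job in at about 12.5 s. I gripped it once and turned it about 2.38 rad clockwise.

**Checks that agree:**
- **Torque:** it read about 0.57 N·m at the end while turning, after correcting for the sensor offset.
- **Travel:** the nut's top dropped about 3.1 mm, against 3.03 mm expected from the turn.
- **Squeeze:** the torque jumped on the washer by 2.12 rad at the latest. The 0.26 rad turned after that gives at least 0.33 mm of squeeze (0.25 mm needed).
- **Holding:** the white mark on the nut did not shift when I let go.
- **Loose items:** the clipper, combs and dish were found within about 5 mm of where they started, which is about the detector's error.

**Checks that disagreed or were not made:**
- **Torque held still:** this was less consistent. It read near zero at first, and at the end implied only about 0.44 N·m. That is just under the 0.45 aim but above the 0.41 needed.
- **Black nut:** I did not measure its angle. I rely on the torque staying well below the 1 N·m that would drag it.
- **First move:** it was refused for missing keys, which cost no motion.

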